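Check the stop button of the bench shaker

ROBOT

A 7-joint arm with a two-finger parallel gripper is mounted at the origin on the work surface. World frame = base frame: x ahead of the robot, y to its left, z up, the work surface at z = 0. Lengths are in m, angles in rad, forces in N, time in s.
With the tool pointing down it reaches from about 0.425 to 0.925 m from the base axis. Payload 6.8 kg.
Tool frame: the origin (TCP) lies on the front face of the gripper's body, between the roots of the fingers; the fingertips stand 73 mm ahead of it and the grasp point (between the pads) lies 54 mm ahead of it; z points along the fingers, y is the line along which they close (so a half turn about z gives the same grasp; the last joint's range is limited). The gripper opens to 85 mm and grips with 20 to 120 N. Pads are 22 mm wide; open, the fingers measure 114 mm over their backs; the gripper's body (76 mm by 85 mm) begins 54 mm behind the grasp point. The pads swing forward as they close: fully open they stand 13 mm farther back than shut.
Start: joints at [-1.228, 0.477, 0.022, 1.555, -0.011, 1.109, -0.083], TCP at [0.294, 0.608, 0.304] pointing down, gripper open.
Joint ranges: [-2.96, 2.96], [-0.34, 2.1], [-1.41, 1.46], [0.24, 2.44], [-1.37, 4.51], [0.17, 1.92], [-2.96, 2.96]. Speed limits (rad/s): [2.39, 2.39, 3.14, 3.14, 3.14, 3.14, 3.14].

INTERFACE

Orientations are given as a unit quaternion [w, x, y, z].
In Python, from station import bot, optics gives the robot as it stands.
- The arm moves only by the tool drive_tool, never from a script. Its argument "deltas" is a list of rows, each an object with "gripper": the closure in counts, from 0 (fully open) to 255 (shut); "offset": the shift along the tool's x, y, z in units of 1000 mm (1.0 is 1000 mm), a list of three; "angular": the turn, a rotation vector about the tool's x, y, z in units of 45 degrees (1.0 is 45 degrees), a list of three. In form: [{"gripper": gripper, "offset": [dx, dy, dz], "angular": [rx, ry, rz]}, ...]. A call has 1 to 5 rows; each row is the pose to reach, as a shift and turn from the pose commanded when the call began, along the tool's axes at that moment; what a row does not reach only later rows make up. A row lasts 1/10 s, in which the tool goes at most 50 mm and 8.59 degrees, less where a joint would pass 70% of its speed; a pose out of reach is approached as far as the arm can. A call with a number of a shift or a turn outside -1 to 1 is refused whole. A call with a gripper value outside its range is refused whole. The fingers move at their own pace and stop on an object; "grip_force" is the grip in N (left out, the last holds). Time passes only in rows, so rows that repeat a pose let the fingers close. It gives the time, the measured TCP pose, the force, the opening and the grip force at its end, in the units of the state.
- bot.get_obs(): the state, without advancing time (a new reading comes with each control period).
- optics.read_camera(name): name is "scene" or "top"; returns the picture (400x640x3 uint8, blue, green, red); there is no depth.
- optics.camera_model(name): a dict with "fx", "fy", "cx", "cy" (pixels), "dist" ([k1, k2, p1, p2, k3] as OpenCV has them; the pictures are not rectified), "cam_to_world" (4x4, takes a point from camera to world coordinates). Camera axes: x right, y up, looking along -z (the intrinsics and any distortion apply to the point x, -y, -z); pixel columns grow to the right and rows downward; lengths in m; the calibration is good to about 2 mm. A picture is of the moment at which its call begins. camera_model takes no time and is no camera call.
- bot.hand_in(): hands the job in; it is judged then, once.
The state is a dict: "t": time; "q": joint angles; "joint_vel": joint speeds; "joint_torque": joint torques, N m; "eef_pos": TCP position; "tool_rot": TCP orientation; "contact_force": force on the tool from outside, world axes, zero at the start; "torque": the same for the moment, N m; "gripper_width": opening from 0.0 (shut) to 1.0 (fully open); "grasp_force": force on a finger pad.
Only numpy, scipy, OpenCV 4.12 (cv2) and the standard library are available. Lean on these libraries where they do the work, as an engineer would, in place of code of your own. Each camera call takes 0.05 s, during which the arm holds its last target. There are 200 camera calls.

TASK

Check the stop button on the bench shaker before class: push its mushroom head down until it latches, and take the hand off so that it is seen to stay down by itself. Then push one of the head's ears round clockwise (seen from above) with a fingertip until the latch lets go and the head springs back up, and leave it fully up and turned back. The shaker is not to be lifted, tipped or shoved out of place, and the jar, beaker and pot beside it are left where they stand.

Things in the scene. Friction and masses are not known exactly. Their poses are not given: they have to be found in the camera images.
- shaker: Low white laboratory shaker, 240 x 240 mm, about 3 kg, standing loose on rubber feet; casing top (deck) 60 mm above the table. Origin under its centre at table height, z up, x from the control side towards the platform. The stop button's upright axis is at x -55, y 0 mm. A knob (r 12, 12 mm high) at x -85, y -95 and a flat button (r 9, 5 mm high) at x -85, y 95 on the deck play no part.
- platform (a point): Centre of the top of the shaker's aluminium platform, 110 mm (shaker's x) by 220 mm (y), 84 mm above the table, with two dishes 14 mm high on it; its near edge is 30 mm from the round head's rim. Not to be used.
- head_top (a point): Centre of the top of the black mushroom head of the stop button: head 60 mm in diameter and 20 mm thick, slightly domed with a flat of 28 mm diameter; top 108 mm above the table when up, 98 mm when latched. This point sinks and turns with the head; its z axis points up.
- ear_left (a point): Middle of the ear on the shaker's +y side: a block 12 mm thick (along the turning direction) and 13 mm high that sticks out from the round head to 47 mm from the axis. This point is 38 mm from the axis, 12.5 mm below head_top; the deck is 35 mm below it when up, 25 mm when latched. Clockwise moves this ear towards the shaker's +x (platform).
- ear_right (a point): Middle of the like ear on the shaker's -y side, 38 mm from the axis. Clockwise moves it towards the shaker's -x (away from the platform).
- stop_plunger (a joint): How far the head is pushed down, m: 0 up, bottom stop 0.014; it must be pressed beyond about 0.011 to latch and then stays at about 0.010. A spring of 3 N (up) to 7 N (bottom) lifts it, and the latch adds up to about 4 N on the way down; touching it at speed gives a brief knock above this.
- stop_head (a joint): How far the head is turned clockwise seen from above, rad: 0 at rest (ears along the shaker's y axis), stop at 0.9. A spring returns it to 0 (about 1 to 3 N at an ear). When latched down, turning it by 0.45 to 0.7 lets go of the latch and the head springs up.
- jar_mid (a point): Bystander, upright round glass specimen jar with steel screw lid, diameter 60, height 85 mm, loose; point on its axis 42 mm above the table, z up. To be left alone.
- beaker_mid (a point): Bystander, empty upright clear beaker, diameter 66 at the rim, height 85 mm, loose; point on its axis 42 mm above the table, z up. To be left alone.
- cutting_pot_mid (a point): Bystander, small round clay plant pot, diameter 70, height 65 mm, loose; point on its axis 32 mm above the table, z up. To be left alone.
Mind the look-alikes: they are no part of the job. Leave any blue or pink look-alike of the part that bears beaker_mid alone.

How it is judged:
By the outcome, as a careful person would: the job done as asked, in the order asked, and still so for the second after the job is handed in, with the robot touching nothing.
It also fails if it takes over 45 s, if anything falls off the work surface, if the arm or the gripper's body presses on something with over 40 N, if the wrist force passes 120 N, or if a joint passes its speed limit or range.

## Working session

There is one attempt and no reset: what is moved stays moved. The work goes in short steps, Python scripts to look and compute and a tool call to move; the robot and the scene stay as the last step left them, time stands still between calls to the robot, and variables do not carry over. Pictures are saved under pics/ and viewed, at most 10 in all, crops included, and the job is handed in when it is done.

Besides the shell and the picture viewer there is one more tool, called after "Emit:" as name(argument=value, ...) on one line, values as JSON. drive_tool: Moves the arm, as the interface text tells. Its arguments: {"type":"object","properties":{"deltas":{"type":"array"},"grip_force":{"type":"number"}},"required":["deltas"]}

```bash
mkdir -p pics; ls
python3 - <<'E'
from station import bot, optics
import cv2
for n in ("top","scene"):
    cv2.imwrite(f"pics/{n}0.png",optics.read_camera(n)); print(n,optics.camera_model(n))
o=bot.get_obs(); print(o)
E
```

```text
pics
top {'fx': 386.68221839133673, 'fy': 386.68221839133673, 'cx': 316.96990331405704, 'cy': 191.8734910565537, 'dist': array([-0.09208736,  0.        ,  0.        ,  0.        ,  0.        ]), 'cam_to_world': array([[ 0.00981404,  0.98191907, -0.18904664,  0.45084806],
       [-0.99984362,  0.01241744,  0.01259166,  0.08893774],
       [ 0.01471146,  0.1888935 ,  0.98188737,  1.03189189],
       [ 0.        ,  0.        ,  0.        ,  1.        ]])}
scene {'fx': 451.0818260002921, 'fy': 451.0818260002921, 'cx': 320.8529977567263, 'cy': 195.5628342744828, 'dist': array([0.01815642, 0.        , 0.        , 0.        , 0.        ]), 'cam_to_world': array([[-0.60402192, -0.63913036,  0.47609863,  1.09100058],
       [ 0.79682048, -0.49578968,  0.34535449,  0.40642721],
       [ 0.01531825,  0.58796682,  0.80873999,  0.81574782],
       [ 0.        ,  0.        ,  0.        ,  1.        ]])}
{'t': 0.1, 'q': array([-1.22811428,  0.47773622,  0.02234626,  1.55632548, -0.01148626,
        1.10930645, -0.08309979]), 'joint_vel': array([-1.52287277e-03, -2.62818345e-03,  8.08456511e-05, -2.47651370e-03,
        7.35726546e-04, -2.83872457e-03,  1.19159307e-03]), 'joint_torque': array([ 3.76992597e-03, -5.97756314e+01,  1.61343914e+00, -2.81951040e+01,
        1.28376242e-02,  4.95853266e-03, -1.16996000e-05]), 'eef_pos': array([0.29390682, 0.60720525, 0.30302176]), 'tool_rot': array([-1.18136841e-04,  2.23476014e-01,  9.74709081e-01, -8.15087447e-04]), 'contact_force': array([ 0.26147593, -0.13457859, -0.06344207]), 'torque': array([ 0.00058749,  0.00555191, -0.00845216]), 'grasp_force': 0.0, 'gripper_width': 0.999406466815387}
```

View pics/top0.png

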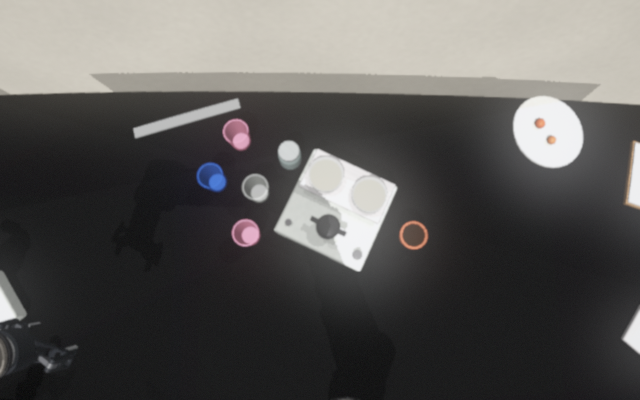

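View pics/scene0.png

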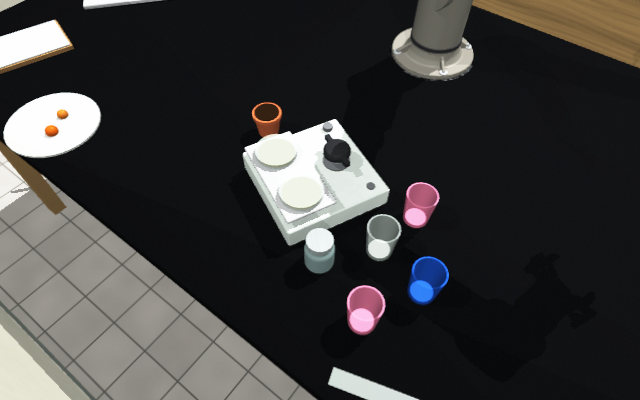

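The top view shows the shaker with deck corners near (316,150), (397,187), (361,271) and (275,231). The black head is at about (328,227), with its ears towards (312,221) and (345,234). The jar is at (289,155), the clear beaker at (255,188) and the pot at (413,235). The scene view agrees, with the head at (337,151).

```bash
cat > h.py <<'E'
from station import bot, optics
import cv2, numpy as np
from scipy.spatial.transform import Rotation as R
def ray(n,uv):
    m=optics.camera_model(n); T=np.array(m["cam_to_world"])
    K=np.array([[m["fx"],0,m["cx"]],[0,m["fy"],m["cy"]],[0,0,1]])
    p=cv2.undistortPoints(np.array(uv,float).reshape(-1,1,2),K,np.array(m["dist"])).reshape(-1,2)
    d=np.c_[p[:,0],-p[:,1],-np.ones(len(p))]@T[:3,:3].T
    return T[:3,3],d
def plane(n,uv,z):
    c,d=ray(n,uv); return c+d*((z-c[2])/d[:,2])[:,None]
def pix(n,P):
    m=optics.camera_model(n); T=np.array(m["cam_to_world"])
    K=np.array([[m["fx"],0,m["cx"]],[0,m["fy"],m["cy"]],[0,0,1]])
    c=(np.atleast_2d(P)-T[:3,3])@T[:3,:3]*[1,-1,-1]
    return cv2.projectPoints(c,np.zeros(3),np.zeros(3),K,np.array(m["dist"]))[0].reshape(-1,2)
E
python3 - <<'E'
from h import *
t=cv2.imread("pics/top0.png"); s=cv2.imread("pics/scene0.png")
def blob(im,mask,x0,y0,x1,y1):
    k=np.zeros_like(mask); k[y0:y1,x0:x1]=mask[y0:y1,x0:x1]
    c=max(cv2.findContours(k,cv2.RETR_EXTERNAL,cv2.CHAIN_APPROX_NONE)[0],key=cv2.contourArea); return c
g=cv2.cvtColor(t,cv2.COLOR_BGR2GRAY); gs=cv2.cvtColor(s,cv2.COLOR_BGR2GRAY)
c=blob(t,((g>90)*255).astype('uint8'),268,140,402,276)
hull=cv2.convexHull(c); r=cv2.minAreaRect(hull); box=cv2.boxPoints(r)
W=plane("top",box,.06); print("box",box.round(1).tolist(),W.round(4).tolist()); print("sides",[np.linalg.norm(W[i]-W[i-1]).round(3) for i in range(4)],"ctr",W.mean(0).round(4))
for n,G,b in(("top",g,(305,208,352,245)),("scene",gs,(320,130,358,170))):
    m=((G<60)*255).astype('uint8'); c=blob(None,m,*b)
    k=np.zeros_like(m); cv2.drawContours(k,[c],-1,255,-1)
    mm=cv2.moments(k,True); cen=(mm['m10']/mm['m00'],mm['m01']/mm['m00'])
    d=cv2.distanceTransform(k,cv2.DIST_L2,5); i=np.unravel_index(d.argmax(),d.shape)
    print(n,"cen",cen,"inscribed",i[::-1],d.max(),"area",mm['m00'],plane(n,[cen,i[::-1]],.098).round(4).tolist(),cv2.minAreaRect(c))
    pts=plane(n,c.reshape(-1,2),.0955); q=pts[:,:2]-plane(n,[i[::-1]],.098)[0,:2]
    rr=np.hypot(*q.T); j=np.argsort(-rr)[:6]; print("far",[(rr[a].round(3),np.degrees(np.arctan2(q[a,1],q[a,0])).round(0)) for a in j])
print("jar",plane("top",[(289,149)],.085),"beaker",plane("top",[(255,188)],.042),"pot",plane("top",[(413,235)],.065))
a=cv2.resize(t[140:280,240:440],None,fx=4,fy=4,interpolation=cv2.INTER_CUBIC); cv2.imwrite("pics/c1.png",a)
E
```

```text
box [[271.8999938964844, 231.39999389648438], [313.3999938964844, 144.10000610351562], [401.6000061035156, 186.10000610351562], [360.0, 273.3999938964844]] [[0.5354, 0.1888, 0.06], [0.7656, 0.087, 0.06], [0.6559, -0.1424, 0.06], [0.4337, -0.0322, 0.06]]
sides [np.float64(0.243), np.float64(0.252), np.float64(0.254), np.float64(0.248)] ctr [0.5977 0.0253 0.06  ]Traceback (most recent call last):
  File "<stdin>", line 11, in <module>
  File "<stdin>", line 5, in blob
ValueError: max() iterable argument is empty
```

Run:
```python
from h import *
t=cv2.imread("pics/top0.png"); s=cv2.imread("pics/scene0.png")
g=cv2.cvtColor(t,cv2.COLOR_BGR2GRAY); gs=cv2.cvtColor(s,cv2.COLOR_BGR2GRAY)
print(g[215:242:2,306:352:3]); print(gs[132:170:3,318:362:3])
for n,G,b,th in(("top",g,(305,208,352,245),100),("scene",gs,(320,128,358,172),60)):
    x0,y0,x1,y1=b; m=np.zeros_like(G); m[y0:y1,x0:x1]=(G[y0:y1,x0:x1]<th)*255
    c=max(cv2.findContours(m,0,1)[0],key=cv2.contourArea); k=np.zeros_like(m); cv2.drawContours(k,[c],-1,255,-1)
    d=cv2.distanceTransform(k,cv2.DIST_L2,5); i=np.unravel_index(d.argmax(),d.shape)[::-1]
    print(n,"insc",i,d.max(),plane(n,[i],.098).round(4),"rect",cv2.minAreaRect(c))
print("knob/btn pix at z .06 expected", pix("top",[[.5,-.06,.07]]).round(0))
print("jar",plane("top",[(289,149)],.085),"beaker",plane("top",[(255,188)],.042),"pot",plane("top",[(413,235)],.065))
a=cv2.resize(t[140:280,240:440],None,fx=4,fy=4,interpolation=cv2.INTER_CUBIC); cv2.imwrite("pics/c1.png",a)
```

```text
[[209 208 190 208 209 191 134 112 122 164 206 210 241 244 240 239]
 [209 204 116 163 192 121 100 100 108 110 166 210 241 244 244 243]
 [210 193  98 100 118 100 100 101 110 112 114 199 240 244 244 244]
 [212 207 153 101  94  98 100 101 112 113 111 181 221 235 243 244]
 [209 211 205 148  93  98 100 100 109 113 113 143 210 214 242 244]
 [197 207 195 164  93  97 100 102 108 113 113 130 209 211 241 243]
 [191 194 192 165  93  98  99 100 110 113 112 142 212 216 243 244]
 [191 191 192 170  92  96 100 103 115 114 111 133 219 231 243 243]
 [191 190 192 182  92  96  99 104 120 114 108 114 134 196 243 244]
 [200 190 192 191 119  91  97 113 122 113 118 144 118 163 243 243]
 [203 191 191 190 161  96  91 115 115 108 202 231 185 212 243 244]
 [202 190 191 191 187 143 100  97 107 156 240 243 240 241 243 243]
 [208 192 190 191 189 187 162 145 161 188 240 243 244 243 243 243]
 [213 194 192 191 190 192 180 179 180 184 237 243 243 243 243 243]]
[[254 248 233 196 254 254 254 254 254 157  11  13  12  10  12]
 [254 254 232  65 225 254 254 254 249 236 111  12  11  12  11]
 [254 254 225  53  64 251 245 253 2
[... 491 characters left out ...]
 73  48  44  34  38  37 201 200 203 202]
 [230 229 157 112 112 111  90  90  82  27  24 202 202 202 202]
 [224 232 230 144 111 112 111  89  92 110 202 202 202 199 234]]
top insc (np.int64(320), np.int64(225)) 4.0 [[0.5491 0.0688 0.098 ]] rect ((321.2000427246094, 226.90003967285156), (23.25510597229004, 9.391485214233398), 63.43495178222656)
scene insc (np.int64(340), np.int64(153)) 9.390699 [[0.555  0.0647 0.098 ]] rect ((337.1297302246094, 151.67254638671875), (30.665210723876953, 23.187114715576172), 17.52556800842285)
knob/btn pix at z .06 expected [[371. 246.]]
jar [[0.7435678  0.14920409 0.085     ]] beaker [[0.64969196 0.23822626 0.042     ]] pot [[ 0.52942895 -0.16648996  0.065     ]]
```

View pics/c1.png

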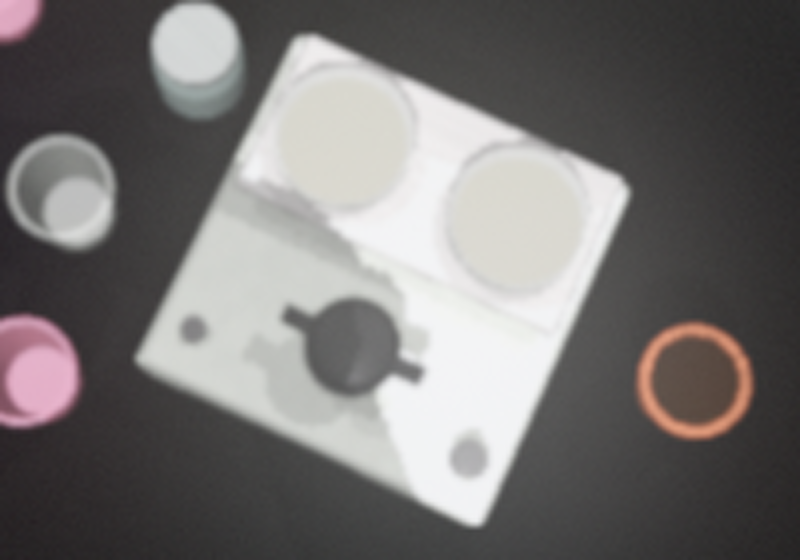

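The crop shows the head circle centred at crop (352,346), which is px (327.6,226.1). The ear tips are at crop (285,313) and (424,375), the knob at (468,457) and the flat button at (193,329). The bystanders are well clear of the head.

```bash
cat >> h.py <<'E'
def crop(X): return (np.array(X,float)+.5)/4-.5+np.array([240,140])
def go(target,yaw_y):
    """offset/angular for TCP target, tool down, tool y at world angle yaw_y (deg)"""
    o=bot.get_obs(); q=o["tool_rot"]; A=R.from_quat([q[1],q[2],q[3],q[0]])
    y=np.radians(yaw_y); Y=np.array([np.cos(y),np.sin(y),0]); Z=np.array([0,0,-1.]); X=np.cross(Y,Z)
    B=R.from_matrix(np.c_[X,Y,Z])
    print("t",round(o["t"],2),"pos",o["eef_pos"].round(4),"F",o["contact_force"].round(2),"q",o["q"].round(2))
    print("offset",A.inv().apply(np.array(target)-o["eef_pos"]).round(4).tolist(),"angular",((A.inv()*B).as_rotvec()/np.radians(45)).round(3).tolist())
E
python3 - <<'E'
from h import *
c=plane("top",[crop((352,346))],.098)[0]; e=plane("top",[crop((285,313)),crop((424,375))],.0955); kb=plane("top",[crop((468,457)),crop((193,329))],.07)
kb[1]=plane("top",[crop((193,329))],.065)[0]
print("head",c,"ears",e,"mid",e.mean(0),np.linalg.norm(e[0]-e[1]))
d=e[0]-e[1]; print("ear yaw",np.degrees(np.arctan2(d[1],d[0]))-90)
d=kb[1]-kb[0]; print("kb",kb,np.linalg.norm(d),"yaw",np.degrees(np.arctan2(d[1],d[0]))-90)
y=np.radians(-25);u=np.array([np.cos(y),np.sin(y),0]); print("head from kb",kb.mean(0)+.03*u)
print("scene reproj",pix("scene",[c,[c[0],c[1],.108],e[0],e[1]]).round(1).tolist())
go([.548,.048,.25],-25)
E
```

```text
head [0.54652856 0.05033205 0.098     ] ears [[0.56646891 0.09113983 0.0955    ]
 [0.52962669 0.00649815 0.0955    ]] mid [0.5480478  0.04881899 0.0955    ] 0.09231231137774308
ear yaw -23.52217990780693
kb [[ 0.4813796  -0.02285348  0.07      ]
 [ 0.55943297  0.14878846  0.065     ]] 0.1886220687940331 yaw -24.453443764243744
head from kb [0.54759552 0.05028894 0.0675    ]
scene reproj [[336.9, 147.5], [337.1, 144.3], [347.0, 162.9], [325.1, 134.5]]
t 0.1 pos [0.2939 0.6072 0.303 ] F [ 0.26 -0.13 -0.06] q [-1.23  0.48  0.02  1.56 -0.01  1.11 -0.08]
offset [-0.4723, -0.3926, 0.0537] angular [-0.002, 0.002, 1.982]
```

Axis at about (0.5475, 0.050), shaker yaw about -24.3°. Ear span, knob and button spacing and the casing size all agree with the given sizes.

Emit:
drive_tool(deltas=[{"gripper": 255, "offset": [-0.47, -0.39, 0.053], "angular": [0, 0, 1.98]}, {"gripper": 255, "offset": [-0.47, -0.39, 0.053], "angular": [0, 0, 1.98]}, {"gripper": 255, "offset": [-0.47, -0.39, 0.053], "angular": [0, 0, 1.98]}, {"gripper": 255, "offset": [-0.47, -0.39, 0.053], "angular": [0, 0, 1.98]}, {"gripper": 255, "offset": [-0.47, -0.39, 0.053], "angular": [0, 0, 1.98]}], grip_force=40)

```text
out of range: a turn must lie within [-1, 1]
```

```bash
python3 -c "
from h import *
go([.5475,.05,.23],-24.3)"
```

```text
t 0.1 pos [0.2939 0.6072 0.303 ] F [ 0.26 -0.13 -0.06] q [-1.23  0.48  0.02  1.56 -0.01  1.11 -0.08]
offset [-0.471, -0.391, 0.0737] angular [-0.002, 0.002, 1.966]
```

Emit:
drive_tool(deltas=[{"gripper": 255, "offset": [-0.47, -0.39, 0.053], "angular": [0, 0, 0.98]}, {"gripper": 255, "offset": [-0.47, -0.39, 0.053], "angular": [0, 0, 0.98]}, {"gripper": 255, "offset": [-0.47, -0.39, 0.053], "angular": [0, 0, 0.98]}, {"gripper": 255, "offset": [-0.47, -0.39, 0.053], "angular": [0, 0, 0.98]}, {"gripper": 255, "offset": [-0.47, -0.39, 0.053], "angular": [0, 0, 0.98]}], grip_force=40)

```text
t: 0.6
eef_pos: [0.3977, 0.3788, 0.2819]
tool_rot: [-0.0, 0.567, 0.823, -0.0]
contact_force: [1.1, 0.8, -0.5]
gripper_width: 0.145
grasp_force: 0.0
```

```bash
python3 -c "
from h import *
go([.5475,.05,.23],-24.3)"
```

```text
t 0.6 pos [0.3977 0.3788 0.2819] F [ 1.14  0.8  -0.51] q [-1.06  0.3   0.23  1.89 -0.08  0.96 -0.43]
offset [-0.3606, 0.023, 0.0519] angular [-0.0, 0.0, 1.003]
```

Emit:
drive_tool(deltas=[{"gripper": 255, "offset": [-0.36, 0.02, 0.05], "angular": [0, 0, 0.98]}, {"gripper": 255, "offset": [-0.36, 0.02, 0.05], "angular": [0, 0, 0.98]}, {"gripper": 255, "offset": [-0.36, 0.02, 0.05], "angular": [0, 0, 0.98]}, {"gripper": 255, "offset": [-0.36, 0.02, 0.05], "angular": [0, 0, 0.98]}, {"gripper": 255, "offset": [-0.36, 0.02, 0.05], "angular": [0, 0, 0.98]}])

```text
t: 1.1
eef_pos: [0.4998, 0.1535, 0.2477]
tool_rot: [-0.0, 0.83, 0.558, 0.0]
contact_force: [1.5, 0.2, 0.3]
gripper_width: -0.002
grasp_force: 0.0
```

```bash
python3 -c "
from h import *
go([.5475,.05,.21],-24.3)"
```

```text
t 1.1 pos [0.4998 0.1535 0.2477] F [1.54 0.19 0.29] q [-0.8   0.31  0.47  2.   -0.18  0.87 -0.62]
offset [-0.0779, 0.0832, 0.0377] angular [-0.0, -0.0, 0.049]
```

Emit:
drive_tool(deltas=[{"gripper": 255, "offset": [-0.078, 0.083, 0.018], "angular": [0, 0, 0.05]}, {"gripper": 255, "offset": [-0.078, 0.083, 0.018], "angular": [0, 0, 0.05]}, {"gripper": 255, "offset": [-0.078, 0.083, 0.018], "angular": [0, 0, 0.05]}, {"gripper": 255, "offset": [-0.078, 0.083, 0.018], "angular": [0, 0, 0.05]}, {"gripper": 255, "offset": [-0.078, 0.083, 0.018], "angular": [0, 0, 0.05]}])

```text
t: 1.6
eef_pos: [0.5473, 0.0527, 0.2296]
tool_rot: [-0.0, 0.839, 0.544, -0.0]
contact_force: [-0.4, 1.1, -0.5]
gripper_width: 0.001
grasp_force: 0.0
```

```bash
python3 -c "
from h import *
go([.5475,.05,.188],-24.3)
cv2.imwrite('pics/s1.png',cv2.resize(optics.read_camera('scene')[60:240,220:430],None,fx=3,fy=3))"
```

```text
t 1.6 pos [0.5473 0.0527 0.2296] F [-0.36  1.06 -0.46] q [-0.6   0.39  0.49  1.95 -0.24  0.86 -0.4 ]
offset [-0.0023, 0.0013, 0.0416] angular [-0.001, 0.0, 0.006]
```

View pics/s1.png

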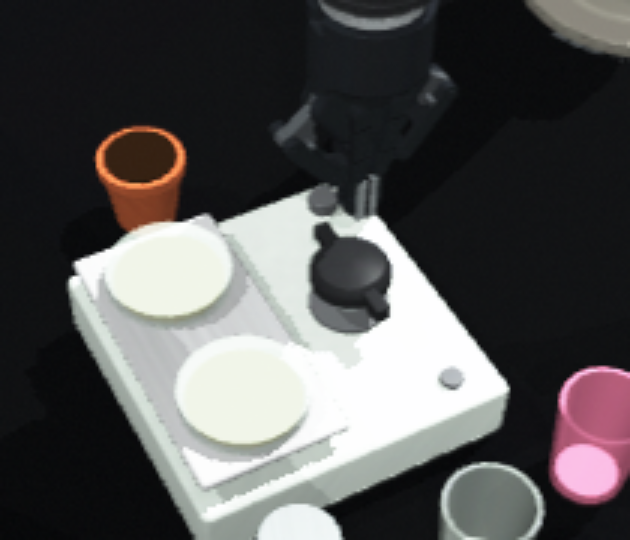

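The hand is now over the button with the fingers shut. The tip is above the head centre, and the ears, platform and bystanders are clear. Now I descend.

Emit:
drive_tool(deltas=[{"gripper": 255, "offset": [-0.001, 0.001, 0.02], "angular": [0, 0, 0]}, {"gripper": 255, "offset": [-0.001, 0.001, 0.04], "angular": [0, 0, 0]}, {"gripper": 255, "offset": [-0.001, 0.001, 0.044], "angular": [0, 0, 0]}, {"gripper": 255, "offset": [-0.001, 0.001, 0.046], "angular": [0, 0, 0]}, {"gripper": 255, "offset": [-0.001, 0.001, 0.048], "angular": [0, 0, 0]}])

```text
t: 2.15
eef_pos: [0.5485, 0.0517, 0.1826]
tool_rot: [0.0, 0.838, 0.545, 0.001]
contact_force: [1.2, -0.4, 0.6]
gripper_width: -0.003
grasp_force: 0.0
```

```bash
python3 -c "
from h import *
go([.5475,.05,.1685],-24.3)"
```

```text
t 2.15 pos [0.5485 0.0517 0.1826] F [ 1.16 -0.42  0.58] q [-0.57  0.46  0.46  1.99 -0.29  0.76 -0.36]
offset [-0.0019, -0.0003, 0.0141] angular [0.001, -0.001, 0.008]
```

Emit:
drive_tool(deltas=[{"gripper": 255, "offset": [-0.001, 0, 0.003], "angular": [0, 0, 0]}, {"gripper": 255, "offset": [-0.001, 0, 0.005], "angular": [0, 0, 0]}, {"gripper": 255, "offset": [-0.001, 0, 0.007], "angular": [0, 0, 0]}, {"gripper": 255, "offset": [-0.001, 0, 0.009], "angular": [0, 0, 0]}, {"gripper": 255, "offset": [-0.001, 0, 0.011], "angular": [0, 0, 0]}])

```text
t: 2.65
eef_pos: [0.5486, 0.0506, 0.1721]
tool_rot: [-0.0, 0.839, 0.545, 0.001]
contact_force: [-0.7, 1.3, 4.1]
gripper_width: 0.001
grasp_force: 1.8
```

Emit:
drive_tool(deltas=[{"gripper": 255, "offset": [0, 0, 0.001], "angular": [0, 0, 0]}, {"gripper": 255, "offset": [0, 0, 0.002], "angular": [0, 0, 0]}, {"gripper": 255, "offset": [0, 0, 0.003], "angular": [0, 0, 0]}, {"gripper": 255, "offset": [0, 0, 0.004], "angular": [0, 0, 0]}, {"gripper": 255, "offset": [0, 0, 0.004], "angular": [0, 0, 0]}])

```text
t: 3.15
eef_pos: [0.5485, 0.0506, 0.1676]
tool_rot: [-0.0, 0.839, 0.545, 0.001]
contact_force: [0.4, 2.5, 6.2]
gripper_width: -0.002
grasp_force: 3.0
```

Emit:
drive_tool(deltas=[{"gripper": 255, "offset": [0, 0, 0.001], "angular": [0, 0, 0]}, {"gripper": 255, "offset": [0, 0, 0.002], "angular": [0, 0, 0]}, {"gripper": 255, "offset": [0, 0, 0.002], "angular": [0, 0, 0]}])

```text
t: 3.45
eef_pos: [0.5486, 0.0505, 0.1665]
tool_rot: [-0.0, 0.839, 0.545, 0.001]
contact_force: [-3.8, 2.6, 14.9]
gripper_width: 0.0
grasp_force: 7.5
```

Force has risen to 15 N, so the head is on its bottom stop. I lift off straight up.

Emit:
drive_tool(deltas=[{"gripper": 255, "offset": [0, 0, -0.004], "angular": [0, 0, 0]}, {"gripper": 255, "offset": [0, 0, -0.012], "angular": [0, 0, 0]}, {"gripper": 255, "offset": [0, 0, -0.035], "angular": [0, 0, 0]}, {"gripper": 255, "offset": [0, 0, -0.06], "angular": [0, 0, 0]}, {"gripper": 255, "offset": [0, 0, -0.06], "angular": [0, 0, 0]}])

```text
t: 3.95
eef_pos: [0.5492, 0.0493, 0.2278]
tool_rot: [0.001, 0.839, 0.544, 0.002]
contact_force: [0.8, -0.2, -0.2]
gripper_width: 0.001
grasp_force: 0.0
```

```bash
python3 -c "
from h import *
im=optics.read_camera('scene')
cv2.imwrite('pics/s2.png',cv2.resize(im[60:240,220:430],None,fx=3,fy=3))
y=np.radians(-24.3);u=np.array([np.cos(y),np.sin(y),0]);v=np.array([-u[1],u[0],0]);A=np.array([.5475,.05,0])
print('top up/latched',pix('scene',[A+[0,0,.108],A+[0,0,.098]]))
P=A-.032*u+.043*v; print(P)
go(P+[0,0,.225],-24.3)"
```

```text
top up/latched [[336.66284828 144.52107133]
 [336.45771333 147.70814656]]
[0.53603021 0.1023588  0.        ]
t 4.0 pos [0.5484 0.0495 0.2262] F [-0.69 -0.04 -0.08] q [-0.59  0.39  0.49  1.96 -0.24  0.85 -0.39]
offset [0.0433, -0.0328, 0.0012] angular [0.003, -0.002, 0.006]
```

View pics/s2.png

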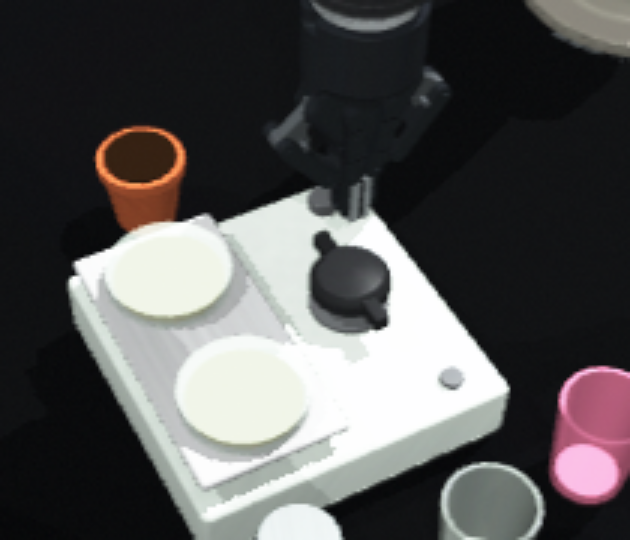

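The head has sunk by about 3 px (head top at crop y≈245, before ≈236) with the hand clear above it, so it is latched. The shaker has not moved. Next I move the fingertip behind the left ear.

Emit:
drive_tool(deltas=[{"gripper": 255, "offset": [0.045, -0.038, 0], "angular": [0, 0, 0]}, {"gripper": 255, "offset": [0.045, -0.038, 0], "angular": [0, 0, 0]}, {"gripper": 255, "offset": [0.045, -0.038, 0], "angular": [0, 0, 0]}, {"gripper": 255, "offset": [0.045, -0.038, 0.03], "angular": [0, 0, 0]}, {"gripper": 255, "offset": [0.045, -0.038, 0.03], "angular": [0, 0, 0]}])

```text
t: 4.5
eef_pos: [0.5293, 0.1048, 0.192]
tool_rot: [-0.0, 0.839, 0.544, -0.003]
contact_force: [-1.1, -0.2, 0.1]
gripper_width: -0.001
grasp_force: 0.0
```

```bash
python3 -c "
from h import *
y=np.radians(-24.3);u=np.array([np.cos(y),np.sin(y),0]);v=np.array([-u[1],u[0],0]);A=np.array([.5475,.05,0])
o=bot.get_obs()['eef_pos']-A; print('rel',o@u,o@v)
go(A-.038*u+.045*v+[0,0,.147],-24.3)"
```

```text
rel -0.03911348178231876 0.04249908438824277
t 4.5 pos [0.5293 0.1048 0.192 ] F [-1.08 -0.21  0.09] q [-0.68  0.43  0.46  2.   -0.27  0.78 -0.48]
offset [0.0027, 0.0013, 0.045] angular [-0.005, 0.007, 0.005]
```

Emit:
drive_tool(deltas=[{"gripper": 255, "offset": [0.002, 0.001, 0.02], "angular": [0, 0, 0]}, {"gripper": 255, "offset": [0.002, 0.001, 0.035], "angular": [0, 0, 0]}, {"gripper": 255, "offset": [0.002, 0.001, 0.045], "angular": [0, 0, 0]}, {"gripper": 255, "offset": [0.002, 0.001, 0.045], "angular": [0, 0, 0]}, {"gripper": 255, "offset": [0.002, 0.001, 0.045], "angular": [0, 0, 0]}])

```text
t: 5.0
eef_pos: [0.5334, 0.1073, 0.1504]
tool_rot: [0.0, 0.839, 0.544, -0.0]
contact_force: [0.4, 0.5, -0.7]
gripper_width: -0.001
grasp_force: 0.0
```

```bash
cat >> h.py <<'E'
y=np.radians(-24.3);u=np.array([np.cos(y),np.sin(y),0]);v=np.array([-u[1],u[0],0]);A=np.array([.5475,.05,0])
def rel():
    o=bot.get_obs()['eef_pos']-A; print('rel',(o@u).round(4),(o@v).round(4))
E
python3 -c "
from h import *
rel(); go(A-.022*u+.045*v+[0,0,.147],-24.3)
cv2.imwrite('pics/s3.png',cv2.resize(optics.read_camera('scene')[60:240,220:430],None,fx=3,fy=3))"
```

```text
rel -0.0365 0.0464
t 5.0 pos [0.5334 0.1073 0.1504] F [ 0.41  0.46 -0.74] q [-0.65  0.5   0.42  2.02 -0.31  0.69 -0.44]
offset [-0.0015, 0.0145, 0.0034] angular [0.0, 0.0, 0.005]
```

View pics/s3.png

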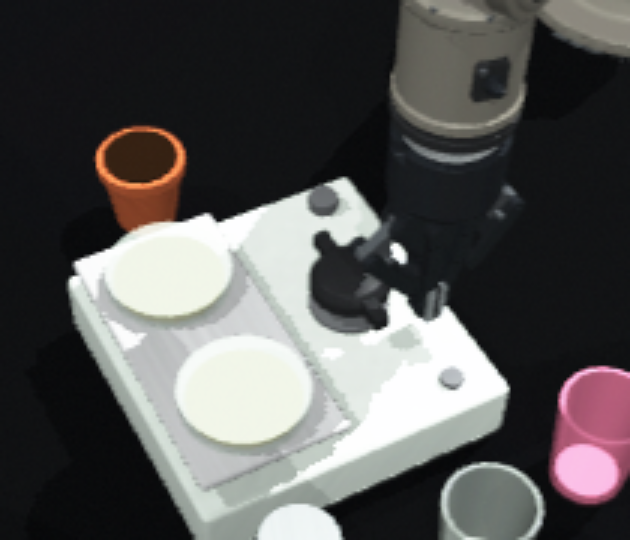

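The fingertip is at crop (432,315), well behind the left ear at (375,315) and above the deck. The head is still down. Now I push along the tool's +y.

Emit:
drive_tool(deltas=[{"gripper": 255, "offset": [0, 0.004, 0.001], "angular": [0, 0, 0]}, {"gripper": 255, "offset": [0, 0.008, 0.001], "angular": [0, 0, 0]}, {"gripper": 255, "offset": [0, 0.012, 0.001], "angular": [0, 0, 0]}, {"gripper": 255, "offset": [0, 0.016, 0.001], "angular": [0, 0, 0]}, {"gripper": 255, "offset": [0, 0.016, 0.001], "angular": [0, 0, 0]}])

```text
t: 5.55
eef_pos: [0.5484, 0.101, 0.1491]
tool_rot: [0.0, 0.839, 0.544, 0.0]
contact_force: [0.8, -0.4, 0.2]
gripper_width: -0.007
grasp_force: 0.0
```

```bash
python3 -c "
from h import *
rel(); go(A-.01*u+.045*v+[0,0,.147],-24.3)"
```

```text
rel -0.0201 0.0469
t 5.55 pos [0.5484 0.101  0.1491] F [ 0.8  -0.4   0.23] q [-0.62  0.52  0.42  1.99 -0.32  0.7  -0.42]
offset [-0.0019, 0.0101, 0.0021] angular [0.001, -0.0, 0.005]
```

Emit:
drive_tool(deltas=[{"gripper": 255, "offset": [0.001, 0.003, 0.001], "angular": [0, 0, 0.05]}, {"gripper": 255, "offset": [0.001, 0.006, 0.001], "angular": [0, 0, 0.12]}, {"gripper": 255, "offset": [0.001, 0.009, 0.001], "angular": [0, 0, 0.19]}, {"gripper": 255, "offset": [0.001, 0.012, 0.001], "angular": [0, 0, 0.25]}, {"gripper": 255, "offset": [0.001, 0.012, 0.001], "angular": [0, 0, 0.25]}])

```text
t: 6.05
eef_pos: [0.5592, 0.0982, 0.1477]
tool_rot: [-0.0, 0.888, 0.459, -0.0]
contact_force: [-0.5, 1.1, -0.6]
gripper_width: 0.002
grasp_force: 0.4
```

```bash
python3 -c "
from h import *
rel(); go(A+.001*u+.0475*v+[0,0,.148],-24.3-23)"
```

```text
rel -0.0092 0.0487
t 6.05 pos [0.5592 0.0982 0.1477] F [-0.47  1.1  -0.65] q [-0.64  0.54  0.47  1.97 -0.37  0.72 -0.57]
offset [0.0008, 0.0102, -0.0003] angular [-0.001, -0.0, 0.266]
```

Emit:
drive_tool(deltas=[{"gripper": 255, "offset": [0.0, 0.003, 0], "angular": [0, 0, 0.06]}, {"gripper": 255, "offset": [0.0, 0.005, 0], "angular": [0, 0, 0.13]}, {"gripper": 255, "offset": [0.0, 0.008, 0], "angular": [0, 0, 0.2]}, {"gripper": 255, "offset": [0, 0.011, 0], "angular": [0, 0, 0.26]}, {"gripper": 255, "offset": [0, 0.011, 0], "angular": [0, 0, 0.26]}])

```text
t: 6.55
eef_pos: [0.5683, 0.0914, 0.148]
tool_rot: [0.0, 0.93, 0.367, 0.0]
contact_force: [-0.0, -0.5, 0.0]
gripper_width: 0.003
grasp_force: 0.2
```

```bash
python3 -c "
from h import *
rel(); go(A+.0105*u+.047*v+[0,0,.148],-24.3-34.4);go(A+.017*u+.0450*v+[0,0,.148],-24.3-43)
cv2.imwrite('pics/s4.png',cv2.resize(optics.read_camera('scene')[60:240,220:430],None,fx=3,fy=3))"
```

```text
rel 0.0019 0.0463
t 6.55 pos [0.5683 0.0914 0.148 ] F [-0.04 -0.54  0.03] q [-0.66  0.56  0.52  1.95 -0.41  0.73 -0.72]
offset [0.004, 0.0076, -0.0] angular [0.0, -0.0, 0.261]
t 6.55 pos [0.5683 0.0914 0.148 ] F [-0.04 -0.54  0.03] q [-0.66  0.56  0.52  1.95 -0.41  0.73 -0.72]
offset [0.0046, 0.0144, -0.0] angular [0.0, -0.0, 0.452]
```

View pics/s4.png

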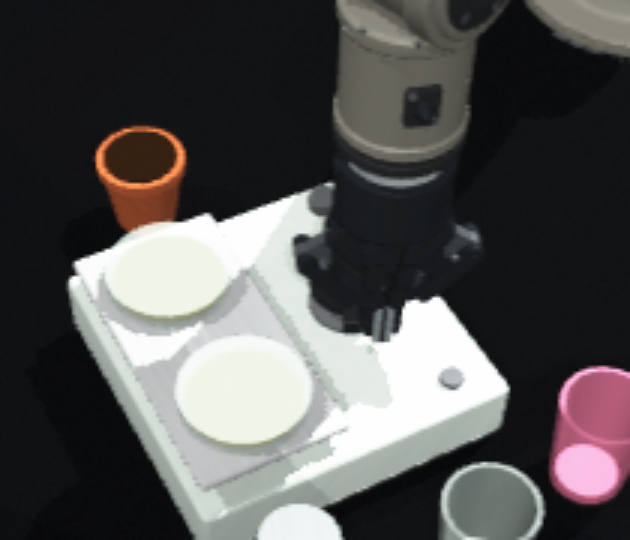

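The finger tip is at crop (383,325), against the ear, and the gripper body hides the ear. The shaker and the bystanders have not moved. I continue the arc.

Emit:
drive_tool(deltas=[{"gripper": 255, "offset": [0.001, 0.003, 0], "angular": [0, 0, 0.07]}, {"gripper": 255, "offset": [0.002, 0.006, 0], "angular": [0, 0, 0.14]}, {"gripper": 255, "offset": [0.003, 0.009, 0], "angular": [0, 0, 0.22]}, {"gripper": 255, "offset": [0.003, 0.011, 0], "angular": [0, 0, 0.3]}, {"gripper": 255, "offset": [0.003, 0.011, 0], "angular": [0, 0, 0.3]}])

```text
t: 7.1
eef_pos: [0.5773, 0.0853, 0.1477]
tool_rot: [-0.0, 0.967, 0.255, -0.0]
contact_force: [-0.8, 2.5, 1.6]
gripper_width: -0.003
grasp_force: 1.4
```

```bash
python3 -c "
from h import *
rel(); go(A+.02*u+.0440*v+[0,0,.148],-24.3-46)"
```

```text
rel 0.0127 0.0444
t 7.1 pos [0.5773 0.0853 0.1477] F [-0.78  2.55  1.6 ] q [-0.69  0.59  0.58  1.93 -0.47  0.76 -0.89]
offset [0.004, 0.0062, -0.0003] angular [-0.001, 0.001, 0.219]
```

Emit:
drive_tool(deltas=[{"gripper": 255, "offset": [0.001, 0.002, 0], "angular": [0, 0, 0.05]}, {"gripper": 255, "offset": [0.002, 0.004, 0], "angular": [0, 0, 0.1]}, {"gripper": 255, "offset": [0.003, 0.006, 0], "angular": [0, 0, 0.15]}, {"gripper": 255, "offset": [0.003, 0.007, 0], "angular": [0, 0, 0.18]}, {"gripper": 255, "offset": [0.003, 0.007, 0], "angular": [0, 0, 0.18]}])

```text
t: 7.6
eef_pos: [0.5838, 0.0803, 0.1477]
tool_rot: [0.0, 0.983, 0.185, -0.0]
contact_force: [-2.4, 2.2, -0.3]
gripper_width: -0.005
grasp_force: 1.3
```

```bash
python3 -c "
from h import *
rel(); go(A-.030*u+.05*v+[0,0,.148],-24.3-10)
cv2.imwrite('pics/s5.png',cv2.resize(optics.read_camera('scene')[60:240,220:430],None,fx=3,fy=3))"
```

```text
rel 0.0206 0.0426
t 7.6 pos [0.5838 0.0803 0.1477] F [-2.39  2.21 -0.28] q [-0.7   0.61  0.62  1.92 -0.5   0.77 -0.99]
offset [-0.03, -0.0414, -0.0003] angular [-0.0, 0.001, -0.763]
```

View pics/s5.png

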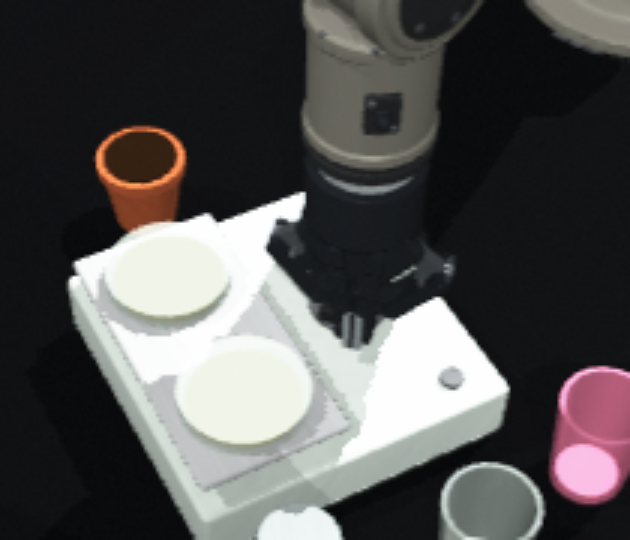

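The tip is at crop (352,335) and the ear in front of it has been turned towards the platform. The force is about 3 N tangential, which matches the return spring. I back off along the arc.

Emit:
drive_tool(deltas=[{"gripper": 255, "offset": [-0.006, -0.008, 0], "angular": [0, 0, -0.15]}, {"gripper": 255, "offset": [-0.012, -0.016, 0], "angular": [0, 0, -0.3]}, {"gripper": 255, "offset": [-0.018, -0.025, 0], "angular": [0, 0, -0.45]}, {"gripper": 255, "offset": [-0.024, -0.034, 0], "angular": [0, 0, -0.6]}, {"gripper": 255, "offset": [-0.03, -0.043, 0], "angular": [0, 0, -0.76]}])

```text
t: 8.15
eef_pos: [0.5408, 0.1091, 0.1484]
tool_rot: [0.001, 0.883, 0.469, 0.001]
contact_force: [0.4, -0.2, 0.8]
gripper_width: -0.003
grasp_force: 0.0
```

```bash
python3 -c "
from h import *
rel(); go(A-.045*u+.055*v+[0,0,.148],-24.3-10)"
```

```text
rel -0.0304 0.0511
t 8.15 pos [0.5408 0.1091 0.1484] F [ 0.44 -0.17  0.76] q [-0.68  0.52  0.47  2.   -0.36  0.7  -0.58]
offset [0.0014, -0.0151, 0.0004] angular [0.003, -0.001, 0.004]
```

Emit:
drive_tool(deltas=[{"gripper": 255, "offset": [0.001, -0.015, 0], "angular": [0, 0, 0]}, {"gripper": 255, "offset": [0.001, -0.015, -0.01], "angular": [0, 0, 0]}, {"gripper": 255, "offset": [0.001, -0.015, -0.05], "angular": [0, 0, 0]}, {"gripper": 255, "offset": [0.03, -0.04, -0.1], "angular": [0, 0, 0]}, {"gripper": 255, "offset": [0.05, -0.06, -0.13], "angular": [0, 0, 0]}])

```text
t: 8.65
eef_pos: [0.5204, 0.1808, 0.2775]
tool_rot: [0.001, 0.886, 0.463, 0.001]
contact_force: [1.3, 1.0, 0.1]
gripper_width: -0.002
grasp_force: 0.0
```

```bash
python3 -c "
from h import *
rel(); go([.42,.2,.3],-24.3)
cv2.imwrite('pics/s6.png',cv2.resize(optics.read_camera('scene')[60:240,220:430],None,fx=3,fy=3))"
```

```text
rel -0.0785 0.108
t 8.65 pos [0.5204 0.1808 0.2775] F [1.29 1.03 0.06] q [-0.91  0.33  0.57  1.91 -0.22  0.95 -0.84]
offset [-0.0415, -0.0934, -0.0227] angular [0.003, -0.001, -0.233]
```

View pics/s6.png

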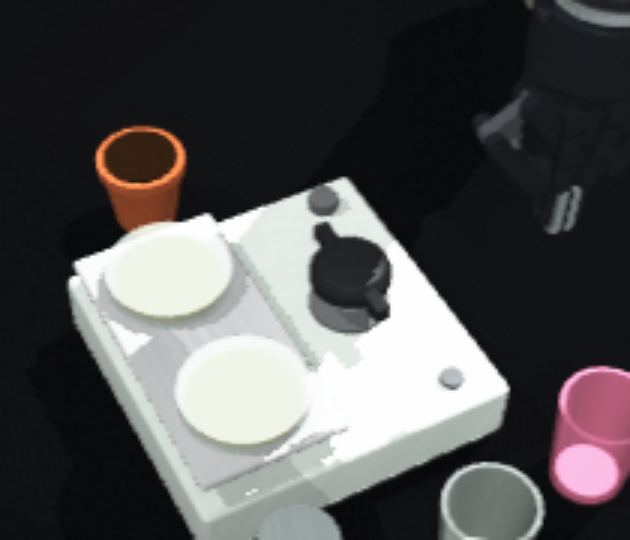

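The head is back up (top edge at crop y≈236, as at the start) and the ears are at (325,235) and (378,303), as before. The shaker and the bystanders have not moved. I let the arm come to rest and hand in.

Emit:
drive_tool(deltas=[{"gripper": 255, "offset": [0, 0, -0.01], "angular": [0, 0, 0]}, {"gripper": 255, "offset": [0, 0, -0.01], "angular": [0, 0, 0]}, {"gripper": 255, "offset": [0, 0, -0.01], "angular": [0, 0, 0]}])

```text
t: 9.0
eef_pos: [0.5194, 0.1805, 0.2844]
tool_rot: [0.0, 0.885, 0.465, -0.0]
contact_force: [-0.2, -1.1, 0.1]
gripper_width: -0.001
grasp_force: 0.0
```

```bash
python3 -c "
from station import bot
print(bot.hand_in())"
```

```text
the job is handed in; nothing more can be done
None
```

The stop button was pressed until it latched and stayed down with the hand off, then its left ear was turned clockwise until it let go; the last picture shows the head fully up and turned back, with the shaker, pot and beaker unmoved and the jar (partly out of frame) never approached, and I handed the job in at about 9 s.

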